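Reverse the ratchet and clamp the housing in the rack clamp

TASK

The rack clamp on the inspection bench must hold the aluminium housing for measuring, but its ratchet is still set to release. Flip the small selector lever on the ratchet head over to the other side, swing the handle back well past the middle of its stroke to feel that it free-wheels, then pull it the other way, with as many strokes as it takes, until the clamp is snug on the housing. Snug, not forced: pull with about 10 newtons at the grip and never more than 15; leave the selector set to tighten, let go, and leave the other things on the bench where they are.

Things in the scene. Friction and masses are not known exactly. Their poses are not given: they have to be found in the camera images.
- fixture: rack clamp: fixed steel base plate 250 x 110 x 18 mm, x -60 to +190 mm. Origin on the table under the vertical ratchet axis; +z up; +x is the way the clamp closes, away from the robot give or take its yaw. Bridge block round the axis, 92 mm wide, top at 58 mm; fixed stop block at the far end, face at x +150 mm, top at 63 mm
- handle (a joint): swing of the ratchet handle about the vertical axis, rad, -0.75 to 0.75; the hard end stops feel tight too. At 0 it points along the fixture's -x (to the robot); grows CLOCKWISE seen from above (grip moves to the fixture's +y), the tightening way. Stays where it is left, but springs back up to 0.2 rad from the load. After a reversal up to 0.4 rad pass before the pawl catches; up to three strokes may be needed
- head_top (a point): top of the ratchet head on its axis, 86 mm above the table; head 70 mm round. Feel, at the grip: free-wheel about 2 N with faint clicks every 22.5 deg; turning the pinion without load about 5 N; once the clamp is home the moment rises smoothly, about 7 N m per rad of handle; snug at 1.3 to 1.8 N m (9 to 12 N at the grip). The pinion stays where it is left
- handle_grip (a point): middle of the black rubber grip of the handle, 150 mm from the ratchet axis, 72 mm above the table. The grip is a level bar along the handle, 110 to 195 mm from the axis, 22 mm wide, 20 mm high (62 to 82 mm above the table), free below and at both sides; nearer the head the bar is 16 mm wide
- selector (a joint): direction lever on top of the head, rad, -0.3 to 0.3, clockwise from above positive, pivot on the handle 50 mm out from the ratchet axis. Sprung over-centre: pushed past 0 it snaps over (1 to 2 N at its tip). Negative: handle drives counter-clockwise (releases), free-wheels clockwise. Positive (rests at 0.19 to 0.3): drives clockwise (tightens), free-wheels counter-clockwise. Locked while the pawl is loaded
- selector_tip (a point): round post at the end of the selector lever, 12 mm across, 103 mm above the table (post and its 8 mm thick fin run from 88 to 114 mm), 46 mm out from the lever's pivot, along the handle when the lever is at 0. Its tip swings about 13 mm to either side
- clamp_pad: sprung steel pad on the front of the sliding carriage, 12 x 50 x 36 mm, 22 to 58 mm above the table. It moves along the fixture's +x, 8 mm per rad of the pinion, and starts 1 to 7 mm short of the housing. This frame's origin is not on the pad: the pad's face lies 90 mm along its +x
- hub (a joint): twist of the sprung hub inside the ratchet head, between ratchet and pinion, rad: 0 without load, 16 N m per rad, grows with a tightening pull
- part: machined aluminium housing, 50 x 60 x 36 mm block with a round boss on top (34 mm across, top at 50 mm), 0.32 kg, standing loose on the base plate between pad and stop, about 1 mm from the stop; origin at the centre of its underside, sides along the fixture's axes
- ring_gauge: bystander: steel ring 60 mm across, 22 mm high, on the table beside the fixture
- plug_gauge: bystander: steel plug gauge lying on the table beside the fixture, 120 mm long, 22 mm high
- v_block: bystander: dark steel V-block 50 x 45 x 44 mm beside the fixture
- micrometer: bystander: micrometer lying on the table, about 130 mm long, 14 mm high
- screwdriver: bystander: screwdriver lying on the table, 200 mm long
- flange: bystander: aluminium flange 70 mm across, 35 mm high
Things that resemble listed ones, but are neither listed nor needed, are in the scene too. What is shaped like the part but orange is not meant.

How it is judged (in metres and radians):
On the way, in this order (a step that is already met when the one before it is completed fails the run):
1. the selector is flipped over to tighten (value of joint selector above 0.12 rad), for 0.2 s.
2. with the selector on tighten the handle has been swung back, free-wheeling, past the middle of its stroke (value of joint selector above 0.12 rad and value of joint handle below -0.1 rad), for 0.05 s.
At the end, for the whole second after the job is handed in: the selector is still on its tighten side (joint above 0.12), the pad presses on the housing with more than 16 N (20 N when the clamp is fully home), and the housing stands upright (within 0.05 rad), at rest, within 10 mm of the fixture's middle line (value of joint selector above 0.12 rad and contact force between clamp_pad and part above 16 N and angle between part's own z axis and vertical below 0.05 rad and linear speed of part below 0.01 m/s and y of part in the frame of fixture between -0.01 and 0.01 m); the robot touches nothing.
It fails at once if the clamp is forced: its hub is twisted beyond 0.17 rad by a pull of some 18 N or more at the grip (value of joint hub above 0.17 rad).
It fails at once if a bystander is moved by more than 20 mm (distance of any of ring_gauge, plug_gauge, v_block, micrometer, screwdriver, flange from where it was at the start of the episode above 0.02 m).
It fails at once if the housing is lifted or knocked about by the robot (contact force between any of the fingers, the arm and part above 3 N).
It also fails if it takes over 72 s, if anything falls off the work surface, if the arm or the gripper's body presses on something with over 40 N, if the wrist force passes 120 N, or if a joint passes its speed limit or range.

ROBOT

A 7-joint arm with a two-finger parallel gripper is mounted at the origin on the work surface. World frame = base frame: x ahead of the robot, y to its left, z up, the work surface at z = 0. Lengths are in mm, angles in rad, forces in N, time in s.
With the tool pointing down it reaches from about 400 to 875 mm from the base axis. Payload 4.4 kg.
Tool frame: the origin (TCP) lies at the very end of the fingers, on their centre line; the grasp point (between the pads) lies 19 mm behind it; y points along the fingers, x is the direction in which the jaws open and shut, and the axes are right-handed (so a half turn about y gives the same grasp; the last joint's range is limited). The gripper opens to 85 mm and grips with 20 to 120 N. Pads are 22 mm wide; open, the fingers measure 114 mm over their backs; the gripper's body (76 mm by 85 mm) begins 54 mm behind the grasp point. The pads swing forward as they close: fully open they stand 13 mm farther back than shut.
Start: joints at [1.119, 0.628, 0.038, 1.517, -0.027, 0.996, -0.02], TCP at [244.623, -602.227, 231.313] pointing down, gripper open.
Joint ranges: [-3.06, 3.06], [-0.37, 2.12], [-1.25, 1.32], [0.18, 2.47], [-1.1, 4.24], [0.23, 1.98], [-2.94, 2.94]. Speed limits (rad/s): [2.57, 2.57, 3.14, 3.14, 3.14, 3.14, 3.14].

INTERFACE

Orientations are given as [roll, pitch, yaw] about the fixed x, y, z axes, in that order (R = Rz(yaw) Ry(pitch) Rx(roll)).
In Python, from cell import readout, eyes, finish_job gives the robot as it stands. The module is installed in compiled form; this text tells all that it offers.
- The arm moves only by the tool apply_moves, never from a script. Its argument "commands" is a list that holds one entry, the list of rows, each a list of 6 numbers: the shift along the tool's x, y, z in units of 0.04 m (1.0 is 0.04 m), then the turn, a rotation vector about the tool's x, y, z in units of 5 degrees (1.0 is 5 degrees). A call has 1 to 8 rows; each row shifts and turns the pose as measured when the row begins, along the tool's axes as they then stand; what a row does not reach is not made up. A row lasts 1/12 s, in which the tool goes at most 41.7 mm and 7.16 degrees, less where a joint would pass 70% of its speed; a pose out of reach is approached as far as the arm can. A call with a number of a shift or a turn outside -1 to 1 is refused whole. A call with a gripper value outside its range is refused whole. "claw" is the finger opening in mm, from 0 to 85.4, set as the call begins (left out, the last holds). The fingers move at their own pace and stop on an object; the grip force is fixed at half the most. Time passes only in rows, so rows that do not move let the fingers close. It gives the time, the measured TCP pose, the force and the opening at its end, in the units of the state.
- readout.read_state(): the state, without advancing time (a new reading comes with each control period).
- eyes.get_image(name): name is "scene" or "top" or "wrist"; returns a dict with "image" (420x560x3 uint8, red, green, blue), "mtx" (3x3 intrinsics, pixels), "rvec" (rotation vector, rad) and "tvec" (3), from world to camera coordinates, as OpenCV has them. Camera axes: x right, y down, z forward; pixel columns grow to the right and rows downward; lengths in mm; the calibration is good to about 2 mm. A picture is of the moment at which its call begins. There is no depth.
- finish_job(): hands the job in, once; it reports no verdict.
The state is a dict: "clock": time; "qpos": joint angles; "qd": joint speeds; "tau": joint torques, N m; "eef_pos": TCP position; "tool_rot": TCP orientation; "force": force on the tool from outside, world axes, zero at the start; "torque": the same for the moment, N m; "width": finger opening in mm.
Only numpy, scipy, OpenCV 4.12 (cv2) and the standard library are available. Lean on these libraries where they do the work, as an engineer would, in place of code of your own. Each camera call takes 0.05 s, during which the arm holds its last target. There are 200 camera calls.

## Working session

There is one attempt and no reset: what is moved stays moved. The work goes in short steps, Python scripts to look and compute and a tool call to move; the robot and the scene stay as the last step left them, time stands still between calls to the robot, and variables do not carry over. Pictures are saved under pics/ and viewed, about 8 in all and at most 12, crops included, and the job is handed in when it is done.

Besides the shell and the picture viewer there is one more tool, called after "Call:" as a command line: name --argument value ..., lists and objects as JSON in quotes. apply_moves: Moves the arm, as the interface text tells. Shifts and turns lie within -1 to 1; 1 stands for 0.04 m of shift or 5 degrees of turn. Its arguments: {"type":"object","properties":{"commands":{"type":"array"},"claw":{"type":"number"}},"required":["commands"]}

```bash
mkdir -p pics; cat > h.py <<'E'
import numpy as np, cv2
from cell import readout, eyes
def grab(n,f=None):
    d=eyes.get_image(n)
    if f: cv2.imwrite('pics/'+f,d['image'][:,:,::-1])
    return d
def ray(d,px,z):
    R,_=cv2.Rodrigues(np.array(d['rvec'],float)); t=np.array(d['tvec'],float).ravel()
    c=-R.T@t; v=R.T@np.linalg.inv(np.array(d['mtx']))@np.array([px[0],px[1],1.])
    return c+v*(z-c[2])/v[2]
def proj(d,p):
    return cv2.projectPoints(np.array([p],float),np.array(d['rvec'],float),np.array(d['tvec'],float),np.array(d['mtx'],float),None)[0].ravel()
E
python3 - <<'E'
from h import *
import pickle
s=readout.read_state();print(s)
ds={n:grab(n) for n in('top','scene')}
pickle.dump(ds,open('d0.pkl','wb'))
for n,d in ds.items():
    R,_=cv2.Rodrigues(np.array(d['rvec'],float));print(n,-R.T@np.array(d['tvec']).ravel(),d['mtx'][0][0])
    cv2.imwrite(f'pics/{n}0.png',cv2.resize(d['image'][:,:,::-1],(800,600)))
E
```

```text
{'clock': 0.0, 'qpos': array([ 1.11923574,  0.62935063,  0.03844086,  1.51837984, -0.02702347,
        0.99627209, -0.0199892 ]), 'qd': array([ 2.04275476e-03, -1.00487656e-04, -6.83260510e-05,  9.16234428e-04,
        8.60919216e-04,  7.89752694e-04,  2.48399582e-03]), 'tau': array([ 1.08169967e-03, -5.63405800e+01,  1.22634351e+00, -1.93445796e+01,
        1.10841476e-02,  1.06432577e-02,  6.01275318e-06]), 'eef_pos': array([ 244.37060702, -601.64186578,  230.38234603]), 'tool_rot': array([-1.57080132,  0.00189216, -1.1850371 ]), 'force': array([0.91890351, 0.39158977, 0.33320662]), 'torque': array([ 0.00578862, -0.0172774 ,  0.01501854]), 'width': 85.2991082966885}
top [ 349.22128506   16.22698483 1392.6330509 ] 530.1295821574079
scene [1064.54445033  388.00746145 1175.4128691 ] 426.45591486251294
```

View pics/top0.png

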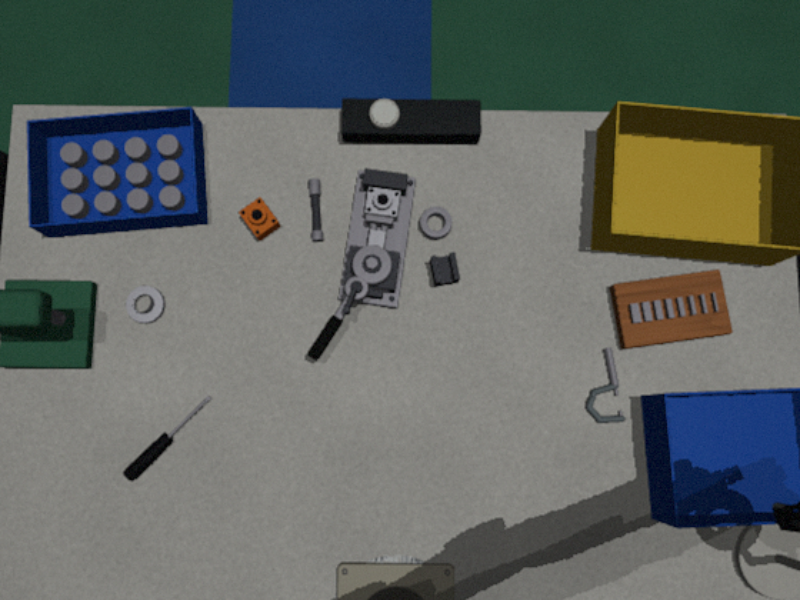

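View pics/scene0.png

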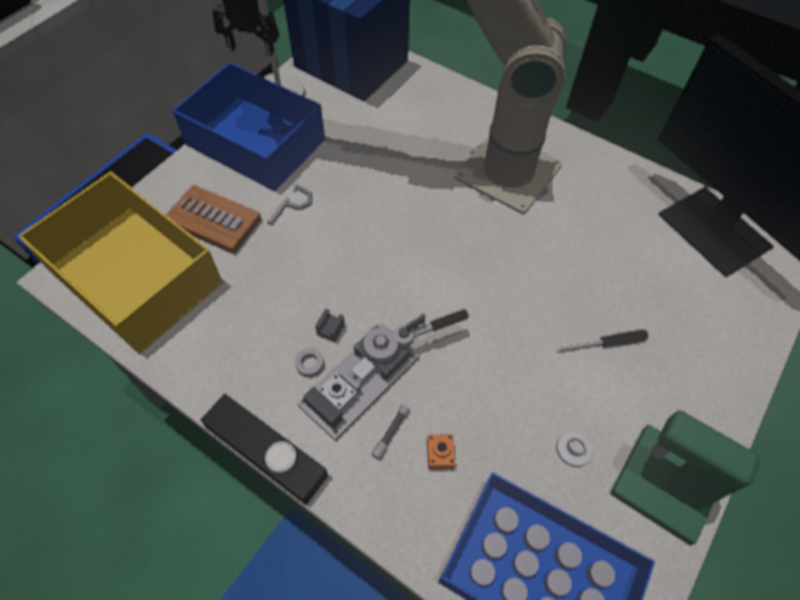

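The top view shows the fixture at about (375,240), the handle pointing toward the robot and to its left, with the grip at about (325,338) and the selector near (352,292). I'll zoom in and measure.

```bash
python3 - <<'E'
from h import *
import pickle
ds=pickle.load(open('d0.pkl','rb'));d=ds['top'];im=d['image']
c=im[110:260,200:335];cv2.imwrite('pics/top_crop.png',cv2.resize(c[:,:,::-1],None,fx=4,fy=4,interpolation=cv2.INTER_CUBIC))
# black grip mask
g=im.max(2)
m=((g<45)).astype(np.uint8);m[:215]=0;m[255:]=0;m[:,:205]=0;m[:,250:]=0
n,l,st,ce=cv2.connectedComponentsWithStats(m);print(st,ce)
k=1+np.argmax(st[1:,4]);pts=np.argwhere(l==k)[:,::-1].astype(np.float32)
r=cv2.minAreaRect(pts);print(r)
for p in cv2.boxPoints(r):print(p,ray(d,p,82))
print('grip',ray(d,ce[k],78),'head',ray(d,(372*.7,265*.7),86))
E
```

```text
[[     0      0    560    420 234928]
 [   244    215      1      1      1]
 [   241    218      4      2      5]
 [   216    221     24     31    266]] [[279.56042277 209.46958217]
 [244.         215.        ]
 [242.6        218.6       ]
 [226.96240602 236.17293233]]
((227.00733947753906, 236.0341796875), (8.14876937866211, 33.23710250854492), 32.905242919921875)
[214.55856 247.77321] [460.61530859 158.8756185   82.        ]
[232.61465 219.86833] [530.86841679 115.7338809   82.        ]
[239.45612 224.29515] [519.92521496  98.4415374   82.        ]
[221.40002 252.20003] [449.83908029 141.66800234  82.        ]
grip [490.25289696 129.20641762  78.        ] head [618.26806577  47.58627598  86.        ]
```

View pics/top_crop.png

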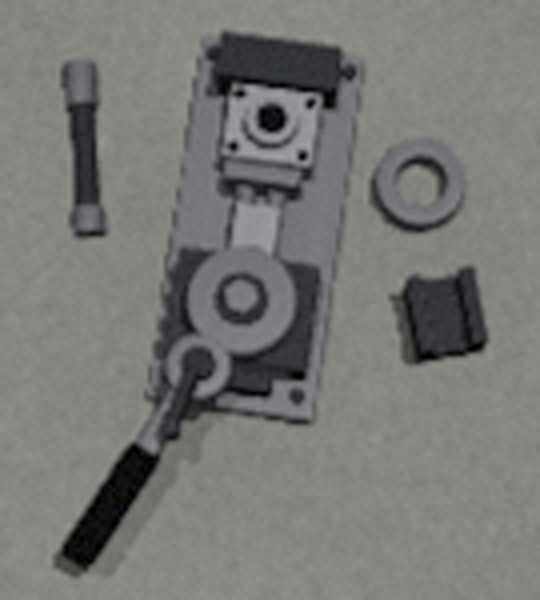

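```bash
cat >> h.py <<'E'
from scipy.spatial.transform import Rotation as Ro
def rows(target,yaw,n,s=None):
    "n equal steps toward target (mm), yaw deg; constant world velocity, shown in rotating tool axes"
    s=s or readout.read_state(); p=np.array(s['eef_pos']);R=Ro.from_euler('xyz',s['tool_rot'])
    T=Ro.from_euler('xyz',[-np.pi/2,0,np.radians(yaw)]); w=(R.inv()*T).as_rotvec()
    d=(np.array(target)-p)/n
    for i in range(n):
        Ri=R*Ro.from_rotvec(w*i/n)
        print(np.round(np.r_[Ri.inv().apply(d)/40,np.degrees(w/n)/5],2).tolist(),end=',\n')
E
python3 - <<'E'
from h import *
import pickle
ds=pickle.load(open('d0.pkl','rb'));d=ds['top']
q=lambda x,y,z:ray(d,(200+x/4,110+y/4),z)
BR,BL,TR,TL=[q(*p,18) for p in((313,420),(152,400),(362,65),(205,40))]
for n,p in dict(BR=BR,BL=BL,TR=TR,TL=TL).items():print(n,p)
for a,b in((BR,TR),(BL,TL)):print('yaw',np.degrees(np.arctan2(*(b-a)[1::-1])),np.linalg.norm(a-b))
print('w',np.linalg.norm(BR-BL))
h=q(241,298,90);print('head',h);gr=q(109,507,80);print('grip',gr,np.linalg.norm(gr-h))
print('pivot',q(199,362,92),'tip',q(172,425,112))
E
python3 - <<'E'
from h import *
rows((520,75,230),57,26)
E
```

```text
BR [553.98877611   1.28253805  18.        ]
BL [566.04428027 107.04402411  18.        ]
TR [795.5535298  -29.31973147  18.        ]
TL [811.70605169  76.46046272  18.        ]
yaw -7.219970314107627 243.49543964395914
yaw -7.0965021948169875 247.5581955054511
w 106.4463579191259
head [619.99347088  47.90313186  90.        ]
grip [488.60396087 128.28525618  80.        ] 154.35183591754907
pivot [578.65327589  73.40280466  92.        ] tip [535.91554417  88.31399215 112.        ]
[-0.5, 0.0, 0.49, -0.0, -0.96, -0.0],
[-0.46, 0.0, 0.53, -0.0, -0.96, -0.0],
[-0.41, 0.0, 0.57, -0.0, -0.96, -0.0],
[-0.37, 0.0, 0.6, -0.0, -0.96, -0.0],
[-0.31, 0.0, 0.63, -0.0, -0.96, -0.0],
[-0.26, 0.0, 0.65, -0.0, -0.96, -0.0],
[-0.2, 0.0, 0.67, -0.0, -0.96, -0.0],
[-0.15, 0.0, 0.69, -0.0, -0.96, -0.0],
[-0.09, 0.0, 0.7, -0.0, -0.96, -0.0],
[-0.03, 0.0, 0.7, -0.0, -0.96, -0.0],
[0.03, 0.0, 0.7, -0.0, -0.96, -0.0],
[0.09, 0.0, 0.7, -0.0, -0.96, -0.0],
[0.14, 0.0, 0.69, -0.0, -0.96, -0.0],
[0.2, 0.0, 0.67, -0.0, -0.96, -0.0],
[0.26, 0.0, 0.65, -0.0, -0.96, -0.0],
[0.31, 0.0, 0.63, -0.0, -0.96, -0.0],
[0.36, 0.0, 0.6, -0.0, -0.96, -0.0],
[0.41, 0.0, 0.57, -0.0, -0.96, -0.0],
[0.46, 0.0, 0.53, -0.0, -0.96, -0.0],
[0.5, 0.0, 0.49, -0.0, -0.96, -0.0],
[0.54, 0.0, 0.45, -0.0, -0.96, -0.0],
[0.58, 0.0, 0.4, -0.0, -0.96, -0.0],
[0.61, 0.0, 0.35, -0.0, -0.96, -0.0],
[0.64, 0.0, 0.3, -0.0, -0.96, -0.0],
[0.66, 0.0, 0.25, -0.0, -0.96, -0.0],
[0.68, 0.0, 0.19, -0.0, -0.96, -0.0],
```

Call:
apply_moves --commands '[[[-0.5,0,0.49,0,-0.96,0],[-0.46,0,0.53,0,-0.96,0],[-0.41,0,0.57,0,-0.96,0],[-0.37,0,0.6,0,-0.96,0],[-0.31,0,0.63,0,-0.96,0],[-0.26,0,0.65,0,-0.96,0],[-0.2,0,0.67,0,-0.96,0],[-0.15,0,0.69,0,-0.96,0]]]' --claw 0

```text
clock: 0.77
eef_pos: [324.0, -389.8, 225.8]
tool_rot: [-1.574, 0.007, -0.497]
force: [-0.1, 0.6, -0.3]
width: -0.2
```

Call:
apply_moves --commands '[[[-0.09,0,0.7,0,-0.96,0],[-0.03,0,0.7,0,-0.96,0],[0.03,0,0.7,0,-0.96,0],[0.09,0,0.7,0,-0.96,0],[0.14,0,0.69,0,-0.96,0],[0.2,0,0.67,0,-0.96,0],[0.26,0,0.65,0,-0.96,0],[0.31,0,0.63,0,-0.96,0]]]'

```text
clock: 1.43
eef_pos: [402.5, -167.5, 224.3]
tool_rot: [-1.566, 0.01, 0.207]
force: [1.0, 0.2, -0.7]
width: -0.2
```

```bash
python3 - <<'E'
from h import *
s=readout.read_state();print(s['clock'],s['eef_pos'],np.degrees(s['tool_rot']),s['force'],s['width'])
rows((520,75,230),57,16)
E
```

```text
1.4333 [ 402.47722292 -167.48313712  224.28966468] [-89.75176281   0.58460646  11.87300139] [ 1.04334236  0.1714073  -0.70711488] -0.164004792746081
[0.26, -0.01, 0.33, -0.01, -0.56, -0.01],
[0.27, -0.01, 0.32, -0.01, -0.56, -0.01],
[0.29, -0.01, 0.31, -0.01, -0.56, -0.01],
[0.3, -0.01, 0.29, -0.01, -0.56, -0.01],
[0.32, -0.01, 0.28, -0.01, -0.56, -0.01],
[0.33, -0.01, 0.26, -0.01, -0.56, -0.01],
[0.34, -0.01, 0.24, -0.01, -0.56, -0.01],
[0.35, -0.01, 0.23, -0.01, -0.56, -0.01],
[0.37, -0.01, 0.21, -0.01, -0.56, -0.01],
[0.38, -0.01, 0.19, -0.01, -0.56, -0.01],
[0.38, -0.01, 0.17, -0.01, -0.56, -0.01],
[0.39, -0.01, 0.15, -0.01, -0.56, -0.01],
[0.4, -0.01, 0.13, -0.01, -0.56, -0.01],
[0.41, -0.01, 0.11, -0.01, -0.56, -0.01],
[0.41, -0.01, 0.09, -0.01, -0.56, -0.01],
[0.41, -0.01, 0.07, -0.01, -0.56, -0.01],
```

Call:
apply_moves --commands '[[[0.45,-0.01,0.62,0,-0.98,0],[0.5,-0.01,0.57,0,-0.98,0],[0.55,-0.01,0.52,0,-0.98,0],[0.59,-0.01,0.47,0,-0.98,0],[0.63,0,0.42,0,-0.98,0],[0.66,0,0.36,0,-0.98,0],[0.69,0,0.3,0,-0.98,0],[0.71,0,0.24,0,-0.98,0]]]'

```text
clock: 2.1
eef_pos: [501.3, 63.7, 224.0]
tool_rot: [-1.559, 0.009, 0.924]
force: [-0.5, -0.8, -0.1]
width: -0.2
```

```bash
python3 - <<'E'
from h import *
import pickle
s=readout.read_state();print(s['clock'],s['eef_pos'],np.degrees(s['tool_rot']),s['force'])
d=grab('wrist');pickle.dump(d,open('d1.pkl','wb'));cv2.imwrite('pics/w1.png',d['image'][:,:,::-1])
for n,p in dict(head=(620,48,90),pivot=(578.6,73.4,92),tip=(536,88.3,112),grip=(489,128,82)).items():print(n,proj(d,p))
rows((519,61,200),57,4)
E
```

```text
2.1 [501.31501844  63.66756221 224.00300738] [-89.31171358   0.49277405  52.94355328] [-0.51128945 -0.80585007 -0.100016  ]
head [343.8086916  317.16696496]
pivot [341.69721783 266.7932485 ]
tip [330.41271597 225.08183815]
grip [332.93671986 135.01357853]
[0.0, 0.15, -0.12, -0.04, -0.17, 0.0],
[0.0, 0.15, -0.12, -0.04, -0.17, 0.0],
[-0.0, 0.15, -0.12, -0.04, -0.17, 0.0],
[-0.0, 0.15, -0.11, -0.04, -0.17, 0.0],
```

View pics/w1.png

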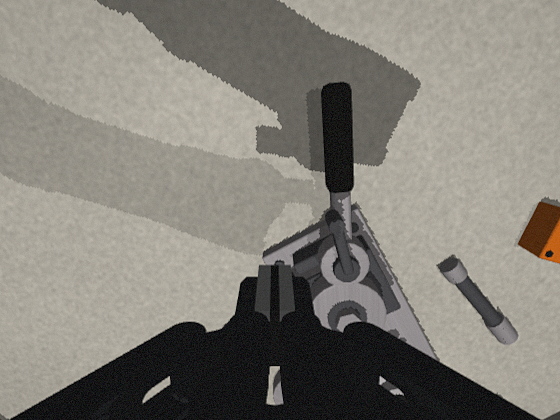

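The wrist view shows the grip at about (338,138), the selector post at about (334,217), its pivot at (344,265) and the head at (348,315). All are within about 5 px of the prediction.

```bash
python3 - <<'E'
from h import *
import pickle
d=pickle.load(open('d1.pkl','rb'))
for n,p,z in(('head',(348,316),90),('pivot',(345,265),94),('tip',(334,217),114),('grip',(338,138),82)):print(n,ray(d,p,z))
c=d['image'][180:350,220:430];cv2.imwrite('pics/w1c.png',cv2.resize(c[:,:,::-1],None,fx=3.5,fy=3.5,interpolation=cv2.INTER_CUBIC))
E
```

```text
head [621.19565648  51.50388864  90.        ]
pivot [577.87633698  76.688484    94.        ]
tip [531.73974627  94.01466334 114.        ]
grip [493.14360801 129.79185533  82.        ]
```

View pics/w1c.png

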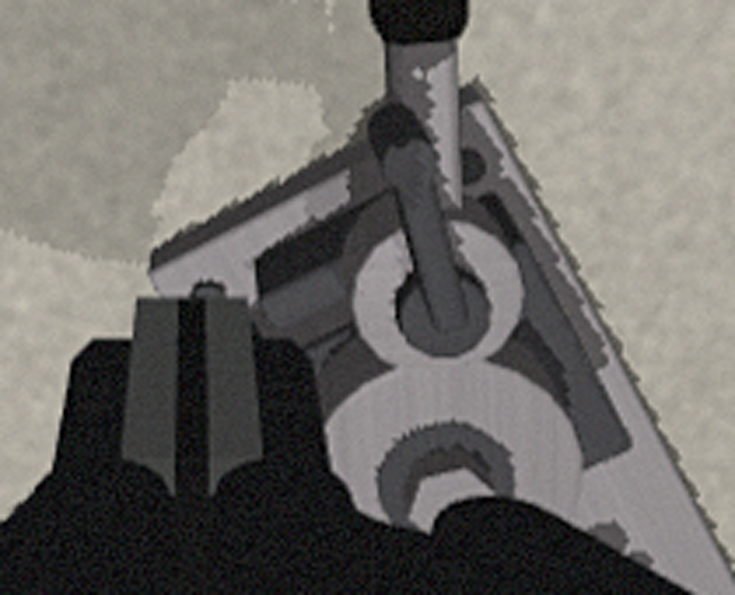

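The post is near (534,91) and its lever is about −0.2 rad from the handle. I'll descend on the −y side of it, then push towards +tangent.

```bash
python3 - <<'E'
from h import *
rows((516,62,96),57,6)
E
```

```text
[-0.0, 0.54, -0.07, -0.02, -0.11, 0.0],
[-0.0, 0.54, -0.07, -0.02, -0.11, 0.0],
[-0.0, 0.54, -0.07, -0.02, -0.11, 0.0],
[-0.0, 0.54, -0.07, -0.02, -0.11, 0.0],
[-0.01, 0.54, -0.07, -0.02, -0.11, 0.0],
[-0.01, 0.54, -0.06, -0.02, -0.11, 0.0],
```

Call:
apply_moves --commands '[[[0,0.54,-0.07,-0.02,-0.13,0],[0,0.54,-0.07,-0.02,-0.13,0],[0,0.54,-0.07,-0.02,-0.13,0],[0,0.54,-0.07,-0.02,-0.13,0],[0,0.54,-0.07,-0.02,-0.13,0],[0,0.5,-0.07,-0.02,-0.13,0],[0,0,0,0,0,0]]]'

```text
clock: 2.73
eef_pos: [519.6, 68.1, 91.6]
tool_rot: [-1.569, -0.006, 1.013]
force: [0.4, -0.1, 0.1]
width: -0.1
```

```bash
python3 - <<'E'
from h import *
s=readout.read_state();print(s['clock'],s['eef_pos'],np.degrees(s['tool_rot']),s['force'])
d=grab('wrist');cv2.imwrite('pics/w2.png',d['image'][:,:,::-1])
E
```

```text
2.7333 [519.56264784  68.08127664  91.56011355] [-89.92515104  -0.3449384   58.03214329] [ 0.36438208 -0.09889788  0.14799603]
```

View pics/w2.png

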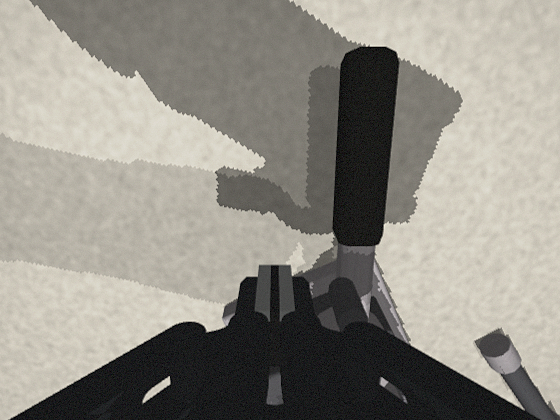

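The fingertips at (275,270) sit to the left of the post at (345,285), about 13 mm away. I'll push along +x in small steps.

Call:
apply_moves --commands '[[[0.2,-0.05,0,0,0,0],[0.2,0,0,0,0,0],[0,0,0,0,0,0]]]'

```text
clock: 3.03
eef_pos: [529.8, 83.4, 97.7]
tool_rot: [-1.571, -0.009, 1.011]
force: [-0.1, -0.2, 0.1]
width: -0.2
```

Call:
apply_moves --commands '[[[0.15,0,0,0,0,0],[0,0,0,0,0,0]]]'

```text
clock: 3.2
eef_pos: [535.0, 90.4, 100.1]
tool_rot: [-1.574, -0.012, 1.011]
force: [0.2, -0.1, 0.1]
width: -0.1
```

Call:
apply_moves --commands '[[[0.15,0,0,0,0,0],[0,0,0,0,0,0]]]'

```text
clock: 3.37
eef_pos: [538.4, 95.2, 101.0]
tool_rot: [-1.575, -0.011, 1.011]
force: [-0.4, 0.8, -0.2]
width: 0.2
```

```bash
python3 - <<'E'
from h import *
s=readout.read_state();print(s['clock'],s['eef_pos'],np.degrees(s['tool_rot']),s['force'])
d=grab('wrist');cv2.imwrite('pics/w3.png',d['image'][180:350,200:430,::-1])
E
```

```text
3.3667 [538.42305197  95.21009308 101.04086617] [-90.26806125  -0.62822193  57.91517382] [-0.39574555  0.82549761 -0.16723014]
```

View pics/w3.png

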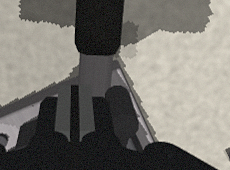

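The post now lies to the right of the handle's centreline, at crop (120,100) against handle x of about 95, so it has probably snapped over. I'll nudge a bit more and then back off.

Call:
apply_moves --commands '[[[0.08,0.05,0,0,0,0],[0.05,0,0,0,0,0],[0,0,0,0,0,0]]]'

```text
clock: 3.67
eef_pos: [540.5, 97.6, 98.9]
tool_rot: [-1.576, -0.007, 1.009]
force: [-1.2, -0.9, 0.8]
width: 0.1
```

Call:
apply_moves --commands '[[[-0.1,-0.2,0,0,0,0],[-0.1,-0.9,0,0,0,0],[0,-0.9,0.3,0,0,0],[0,-0.8,0.7,0,0,0],[0,0,0.8,0,0,0],[0,0,0,0,0,0]]]'

```text
clock: 4.17
eef_pos: [473.2, 130.5, 215.9]
tool_rot: [-1.573, -0.012, 1.007]
force: [-1.5, -1.0, -0.2]
width: 0.1
```

```bash
python3 - <<'E'
from h import *
import pickle
s=readout.read_state();print(s['clock'],s['eef_pos'],np.degrees(s['tool_rot']),s['force'])
d=grab('wrist');pickle.dump(d,open('d4.pkl','wb'));cv2.imwrite('pics/w4.png',d['image'][:,:,::-1])
E
```

```text
4.1667 [473.24897229 130.53370561 215.89403049] [-90.15379411  -0.68854177  57.6866201 ] [-1.46050514 -1.03187379 -0.21095098]
```

View pics/w4.png

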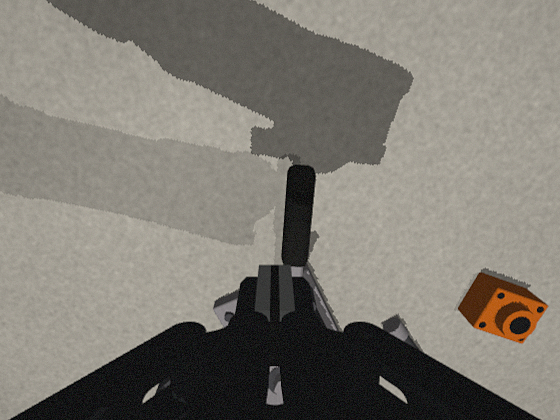

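The grip now spans from (301,165) to (293,265), and the gripper hides the selector. I'll check it in the two fixed cameras, combined in one picture.

```bash
python3 - <<'E'
from h import *
import pickle
d4=pickle.load(open('d4.pkl','rb'))
a,b=ray(d4,(302,167),82),ray(d4,(294,263),82);print(a,b,np.linalg.norm(a-b),'a=',np.degrees(np.arctan2(a[1]-b[1],b[0]-a[0])))
t,s=grab('top'),grab('scene')
print([proj(s,p) for p in((620,49,90),(535,91,110),(490,129,82))])
for n,d in(('t',t),('s',s)): pickle.dump(d,open(f'd5{n}.pkl','wb'))
T=cv2.resize(t['image'][160:260,205:295],(396,440),interpolation=cv2.INTER_CUBIC)
S=cv2.resize(s['image'][205:270,245:335],(400,289),interpolation=cv2.INTER_CUBIC)
o=np.zeros((440,800,3),np.uint8);o[:,:396]=T;o[:289,400:]=S
cv2.imwrite('pics/c5.png',np.clip(o[:,:,::-1]*1.6,0,255))
E
```

```text
[465.67596406 162.8322153   82.        ] [530.42238166 116.16851165  82.        ] 79.80977277571084 a= 35.78085190669028
[array([266.45749372, 237.11812258]), array([295.59974164, 220.01089745]), array([314.40474195, 220.39564794])][ WARN:0@2.934] global loadsave.cpp:1063 imwrite_ Unsupported depth image for selected encoder is fallbacked to CV_8U.
```

View pics/c5.png

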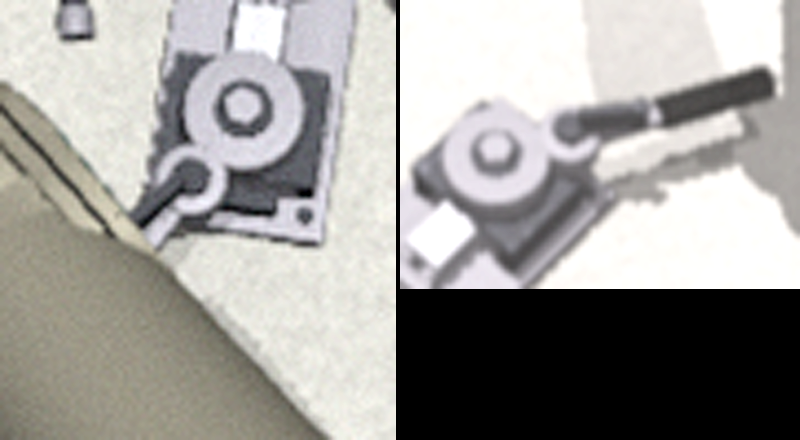

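The top view shows the lever pointing left of the handle, roughly +0.3 rad, so the selector is flipped. Next I'll straddle the grip with the jaws at about 46 mm.

```bash
python3 - <<'E'
from h import *
rows((491,136,54),56.5,6)
E
```

```text
[0.05, 0.67, -0.02, 0.01, 0.03, 0.02],
[0.05, 0.67, -0.02, 0.01, 0.03, 0.02],
[0.06, 0.67, -0.02, 0.01, 0.03, 0.02],
[0.06, 0.67, -0.02, 0.01, 0.03, 0.02],
[0.06, 0.67, -0.02, 0.01, 0.03, 0.02],
[0.06, 0.67, -0.02, 0.01, 0.03, 0.02],
```

Call:
apply_moves --commands '[[[0.1,0.5,-0.03,0.01,0.03,0.02],[0.1,0.6,-0.03,0.01,0.03,0.02],[0.1,0.6,-0.03,0.01,0.03,0.02],[0.05,0.6,-0.03,0.01,0.03,0.02],[0,0.3,0,0,0,0],[0,0,0,0,0,0],[0,0,0,0,0,0]]]' --claw 48

```text
clock: 4.9
eef_pos: [496.6, 131.6, 103.1]
tool_rot: [-1.573, -0.003, 0.98]
force: [0.3, 0.1, 0.0]
width: 48.1
```

```bash
python3 - <<'E'
from h import *
s=readout.read_state();print(s['clock'],s['eef_pos'],np.degrees(s['tool_rot']),s['force'],s['width'])
rows((491,136,54),56.5,3)
d=grab('wrist');cv2.imwrite('pics/w6.png',d['image'][:,:,::-1])
E
```

```text
4.9 [496.63525732 131.6299496  103.05931891] [-90.13389686  -0.18025778  56.17541324] [0.26361683 0.14001272 0.04452597] 48.11353770469334
[0.0, 0.41, 0.06, 0.01, -0.02, 0.01],
[0.0, 0.41, 0.06, 0.01, -0.02, 0.01],
[0.0, 0.41, 0.06, 0.01, -0.02, 0.01],
```

View pics/w6.png

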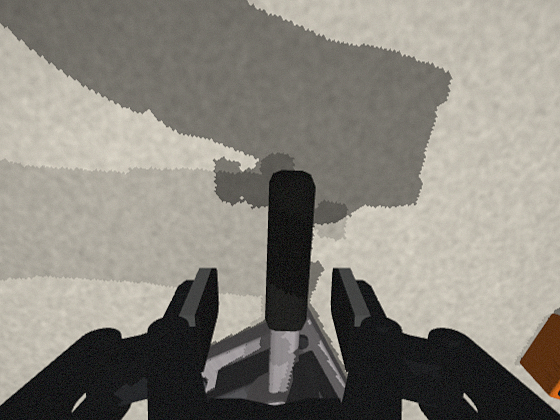

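The grip (x about 290) is centred between the fingers (218 to 332). I'll descend.

Call:
apply_moves --commands '[[[0.03,0.4,0.06,0,0,0],[0.03,0.4,0.06,0,0,0],[0,0.35,0.06,0,0,0],[0,0,0,0,0,0]]]'

```text
clock: 5.28
eef_pos: [496.6, 137.2, 59.4]
tool_rot: [-1.579, -0.01, 0.976]
force: [0.3, 0.7, -0.3]
width: 48.1
```

Call:
apply_moves --commands '[[[-0.2,0,0,0,-0.4,0],[-0.3,0,-0.01,0,-0.8,0],[-0.34,0,-0.015,0,-1,0],[-0.34,0,-0.015,0,-1,0]]]'

```text
clock: 5.62
eef_pos: [481.1, 100.7, 63.6]
tool_rot: [-1.59, -0.019, 1.271]
force: [0.7, 1.5, -1.5]
width: 47.9
```

```bash
cat >> h.py <<'E'
AX=np.array([620,49.5]);YAW=-7.15
def pol(s=None):
    s=s or readout.read_state();p=s['eef_pos'];v=np.array(p[:2])-AX
    a=np.degrees(np.arctan2(v[1],-v[0]));yaw=np.degrees(s['tool_rot'][2])
    t=np.array([np.sin(np.radians(a)),np.cos(np.radians(a))])
    print('t %.2f r %.1f a %.1f h~%.3f toolerr %.1f z %.1f Ft(cw on tool) %.1f'%(s['clock'],np.hypot(*v),a,np.radians(a+YAW),90-yaw-a,p[2],s['force'][:2]@t),'F',np.round(s['force'],1),'roll/pitch',np.round(np.degrees(s['tool_rot'][:2]),1))
E
python3 -c "
from h import *
pol()"
```

```text
t 5.62 r 148.0 a 20.2 h~0.228 toolerr -3.0 z 63.6 Ft(cw on tool) 1.6 F [ 0.7  1.5 -1.5] roll/pitch [-91.1  -1.1]
```

Call:
apply_moves --commands '[[[-0.3,0.06,0,0,-0.8,0],[-0.34,0.06,0.0,0,-1,0],[-0.34,0.06,0,0,-1,0],[-0.34,0.06,0,0,-1,0],[-0.34,0.06,0,0,-1,0],[-0.3,0.05,0,0,-1,0],[0,0,0,0,0,0]]]'

```text
clock: 6.2
eef_pos: [482.7, 22.2, 58.8]
tool_rot: [-1.619, -0.007, 1.805]
force: [0.2, 0.0, 0.2]
width: 47.8
```

```bash
python3 -c "
from h import *
pol()"
```

```text
t 6.20 r 140.0 a -11.2 h~-0.321 toolerr -2.2 z 58.8 Ft(cw on tool) -0.0 F [0.2 0.  0.2] roll/pitch [-92.8  -0.4]
```

Call:
apply_moves --commands '[[[-0.3,0.06,0.06,0.14,-0.8,0],[-0.34,0.06,0.06,0.14,-1,0],[-0.34,0.06,0.06,0.14,-1,0],[-0.34,0.03,0.06,0.14,-1,0],[-0.25,0,0.03,0,-0.8,0],[0,0,0,0,0,0]]]'

```text
clock: 6.7
eef_pos: [504.4, -36.1, 57.8]
tool_rot: [-1.585, 0.005, 2.211]
force: [0.0, -0.1, 0.2]
width: 48.2
```

```bash
python3 -c "
from h import *
pol()"
```

```text
t 6.70 r 143.9 a -36.5 h~-0.762 toolerr -0.1 z 57.8 Ft(cw on tool) -0.1 F [ 0.  -0.1  0.2] roll/pitch [-90.8   0.3]
```

Call:
apply_moves --commands '[[[0.3,0.06,0.0,0.1,0.8,0],[0.34,0.06,0.0,0,1,0],[0.34,0.06,0.03,0,1,0],[0.3,0.03,0.03,0,1,0],[0,0,0,0,0,0]]]'

```text
clock: 7.12
eef_pos: [481.8, 8.4, 53.5]
tool_rot: [-1.588, 0.007, 1.837]
force: [-0.5, -1.5, -0.5]
width: 48.1
```

```bash
python3 -c "
from h import *
pol()"
```

```text
t 7.12 r 144.1 a -16.6 h~-0.414 toolerr 1.3 z 53.5 Ft(cw on tool) -1.3 F [-0.5 -1.5 -0.5] roll/pitch [-91.    0.4]
```

Call:
apply_moves --commands '[[[0.3,0.02,0.02,0.1,0.9,0],[0.3,0.02,0.02,0.1,0.9,0],[0.15,0,0.02,0,0.5,0],[0,0,0,0,0,0]]]'

```text
clock: 7.45
eef_pos: [477.2, 33.6, 54.5]
tool_rot: [-1.578, 0.016, 1.624]
force: [0.4, -1.5, -1.6]
width: 48.1
```

```bash
python3 -c "
from h import *
pol()"
```

```text
t 7.45 r 143.7 a -6.3 h~-0.235 toolerr 3.3 z 54.5 Ft(cw on tool) -1.6 F [ 0.4 -1.5 -1.6] roll/pitch [-90.4   0.9]
```

Call:
apply_moves --commands '[[[0.3,0.02,0.04,0,0.6,0],[0.3,0.02,0.04,0,0.7,0],[0.15,0,0.02,0,0.3,0],[0,0,0,0,0,0]]]'

```text
clock: 7.78
eef_pos: [476.0, 57.8, 54.4]
tool_rot: [-1.585, 0.024, 1.478]
force: [-0.8, -0.7, -0.1]
width: 48.1
```

```bash
python3 -c "
from h import *
pol()"
```

```text
t 7.78 r 144.3 a 3.3 h~-0.067 toolerr 2.0 z 54.4 Ft(cw on tool) -0.7 F [-0.8 -0.7 -0.1] roll/pitch [-90.8   1.4]
```

Call:
apply_moves --commands '[[[0.3,0.03,0.04,0,0.6,0],[0.3,0.03,0.04,0,0.7,0.1]]]'

```text
clock: 7.95
eef_pos: [476.5, 75.1, 52.1]
tool_rot: [-1.59, 0.039, 1.358]
force: [1.2, -5.1, 2.4]
width: 48.0
```

Call:
apply_moves --commands '[[[0.15,0,0,0,0.4,0]]]'

```text
clock: 8.03
eef_pos: [477.6, 80.4, 52.2]
tool_rot: [-1.591, 0.041, 1.322]
force: [-1.4, -4.2, -0.1]
width: 48.0
```

```bash
python3 -c "
from h import *
pol()"
```

```text
t 8.03 r 145.7 a 12.2 h~0.089 toolerr 2.0 z 52.2 Ft(cw on tool) -4.4 F [-1.4 -4.2 -0.1] roll/pitch [-91.2   2.3]
```

Call:
apply_moves --commands '[[[0.25,0,0.02,0.1,0.6,-0.2],[0.25,0,0.02,0.1,0.6,-0.2]]]'

```text
clock: 8.2
eef_pos: [481.2, 96.2, 52.1]
tool_rot: [-1.577, 0.011, 1.216]
force: [0.6, -4.8, 2.1]
width: 48.0
```

Call:
apply_moves --commands '[[[0.25,0,0,0,0.6,0]]]'

```text
clock: 8.28
eef_pos: [483.7, 102.1, 52.0]
tool_rot: [-1.576, 0.016, 1.16]
force: [-2.6, -4.0, 1.0]
width: 48.1
```

```bash
python3 -c "
from h import *
pol()"
```

```text
t 8.28 r 146.1 a 21.1 h~0.243 toolerr 2.5 z 52.0 Ft(cw on tool) -4.7 F [-2.6 -4.   1. ] roll/pitch [-90.3   0.9]
```

Call:
apply_moves --commands '[[[0.25,0,0.02,0,0.5,0],[0.25,0,0.02,0,0.6,-0.1]]]'

```text
clock: 8.45
eef_pos: [489.6, 115.9, 51.8]
tool_rot: [-1.578, 0.014, 1.059]
force: [-0.7, -4.7, 3.5]
width: 48.1
```

Call:
apply_moves --commands '[[[0.2,0,0,0,0.5,0]]]'

```text
clock: 8.53
eef_pos: [492.3, 120.4, 51.8]
tool_rot: [-1.578, 0.019, 1.013]
force: [-3.6, -4.7, 1.7]
width: 48.0
```

```bash
python3 -c "
from h import *
pol()"
```

```text
t 8.53 r 146.0 a 29.1 h~0.382 toolerr 2.9 z 51.8 Ft(cw on tool) -5.8 F [-3.6 -4.7  1.7] roll/pitch [-90.4   1.1]
```

Call:
apply_moves --commands '[[[0.2,0,0.02,0,0.4,0],[0.2,0,0.02,0,0.4,-0.1]]]'

```text
clock: 8.7
eef_pos: [497.8, 129.8, 51.5]
tool_rot: [-1.579, 0.019, 0.94]
force: [-1.0, -4.8, 2.8]
width: 48.2
```

```bash
python3 -c "
from h import *
pol()"
```

```text
t 8.70 r 146.2 a 33.3 h~0.456 toolerr 2.8 z 51.5 Ft(cw on tool) -4.5 F [-1.  -4.8  2.8] roll/pitch [-90.4   1.1]
```

Call:
apply_moves --commands '[[[0.22,0,0.02,0,0.4,0],[0.22,0,0.02,0,0.4,-0.1]]]'

```text
clock: 8.87
eef_pos: [504.4, 139.3, 51.2]
tool_rot: [-1.58, 0.02, 0.868]
force: [-2.3, -4.3, 3.4]
width: 48.0
```

Call:
apply_moves --commands '[[[0.15,0,0.02,0,0.3,0]]]'

```text
clock: 8.95
eef_pos: [506.6, 142.0, 51.1]
tool_rot: [-1.58, 0.024, 0.84]
force: [-1.8, -5.4, 1.1]
width: 47.9
```

```bash
python3 -c "
from h import *
pol()"
```

```text
t 8.95 r 146.4 a 39.2 h~0.560 toolerr 2.6 z 51.1 Ft(cw on tool) -5.3 F [-1.8 -5.4  1.1] roll/pitch [-90.6   1.4]
```

Call:
apply_moves --commands '[[[0.22,0,0.02,0.05,0.4,-0.1],[0.22,0,0.02,0.05,0.4,-0.1]]]'

```text
clock: 9.12
eef_pos: [514.7, 152.0, 50.8]
tool_rot: [-1.573, 0.016, 0.768]
force: [-2.7, -4.6, 3.5]
width: 48.0
```

Call:
apply_moves --commands '[[[0.18,0,0.02,0,0.4,0]]]'

```text
clock: 9.2
eef_pos: [518.0, 155.4, 50.6]
tool_rot: [-1.573, 0.02, 0.731]
force: [-2.4, -4.7, 3.8]
width: 48.5
```

```bash
python3 -c "
from h import *
pol()"
```

```text
t 9.20 r 147.0 a 46.1 h~0.680 toolerr 2.0 z 50.6 Ft(cw on tool) -5.0 F [-2.4 -4.7  3.8] roll/pitch [-90.1   1.2]
```

About 0.7 rad has been driven without load (around 5.5 mm), and the handle is at about 0.6. I'll do a second stroke: swing back, then pull.

Call:
apply_moves --commands '[[[-0.3,0,0,0,-0.8,-0.1],[-0.34,0,0,0,-1,-0.1],[-0.34,0,0,0,-1,0],[-0.34,0,0,0,-1,0],[-0.34,0,0,0,-1,0],[-0.34,0,0,0,-1,0],[-0.34,0,0,0,-1,0]]]'

```text
clock: 9.78
eef_pos: [475.4, 88.6, 53.0]
tool_rot: [-1.582, -0.023, 1.364]
force: [0.3, 1.6, -1.4]
width: 48.2
```

```bash
python3 -c "
from h import *
pol()"
```

```text
t 9.78 r 149.8 a 15.1 h~0.139 toolerr -3.3 z 53.0 Ft(cw on tool) 1.6 F [ 0.3  1.6 -1.4] roll/pitch [-90.7  -1.3]
```

Call:
apply_moves --commands '[[[-0.34,0.02,0,0.05,-0.8,0.1],[-0.34,0.02,0,0.05,-0.9,0.1],[-0.34,0.02,0,0.05,-0.9,0.1],[-0.34,0.02,0.02,0,-1,0],[-0.34,0.02,0.02,0,-1,0],[-0.34,0,0.02,0,-1,0],[-0.2,0,0,0,-0.6,0],[0,0,0,0,0,0]]]'

```text
clock: 10.45
eef_pos: [480.4, 4.7, 51.0]
tool_rot: [-1.587, -0.011, 1.947]
force: [0.1, -1.3, 0.4]
width: 48.0
```

```bash
python3 -c "
from h import *
pol()"
```

```text
t 10.45 r 146.6 a -17.8 h~-0.435 toolerr -3.8 z 51.0 Ft(cw on tool) -1.3 F [ 0.1 -1.3  0.4] roll/pitch [-91.   -0.6]
```

Call:
apply_moves --commands '[[[0.3,0,0.0,0.1,0.6,0],[0.34,0,0.0,0.1,0.7,0.1],[0.34,0,0.02,0,0.8,0],[0.25,0,0.02,0,0.8,0]]]'

```text
clock: 10.78
eef_pos: [468.5, 49.5, 51.7]
tool_rot: [-1.573, -0.003, 1.669]
force: [3.0, -4.5, -1.3]
width: 47.9
```

Call:
apply_moves --commands '[[[0.2,0,0.02,0,0.5,0]]]'

```text
clock: 10.87
eef_pos: [468.2, 57.0, 52.0]
tool_rot: [-1.575, -0.001, 1.621]
force: [3.7, -6.0, -3.0]
width: 48.1
```

```bash
python3 -c "
from h import *
pol()"
```

```text
t 10.87 r 152.0 a 2.8 h~-0.076 toolerr -5.7 z 52.0 Ft(cw on tool) -5.8 F [ 3.7 -6.  -3. ] roll/pitch [-90.2  -0.1]
```

Call:
apply_moves --commands '[[[0.15,0,0,0,0.5,0],[0.12,0,0,0,0.5,0]]]'

```text
clock: 11.03
eef_pos: [469.6, 64.8, 52.1]
tool_rot: [-1.577, 0.006, 1.525]
force: [2.7, -7.5, -4.2]
width: 47.8
```

Call:
apply_moves --commands '[[[0.1,0,0,0,0.4,0]]]'

```text
clock: 11.12
eef_pos: [470.5, 66.5, 52.0]
tool_rot: [-1.578, 0.01, 1.486]
force: [2.7, -7.6, -2.4]
width: 47.7
```

```bash
python3 -c "
from h import *
pol()"
```

```text
t 11.12 r 150.5 a 6.5 h~-0.012 toolerr -1.6 z 52.0 Ft(cw on tool) -7.3 F [ 2.7 -7.6 -2.4] roll/pitch [-90.4   0.6]
```

The load is rising, so I'll take smaller steps to about 10.5 N.

Call:
apply_moves --commands '[[[0.12,0,0,0,0.15,0],[0.12,0,0,0,0.15,0]]]'

```text
clock: 11.28
eef_pos: [471.1, 69.4, 51.7]
tool_rot: [-1.577, 0.022, 1.451]
force: [0.3, -9.0, -0.1]
width: 48.2
```

```bash
python3 -c "
from h import *
pol()"
```

```text
t 11.28 r 150.2 a 7.6 h~0.008 toolerr -0.8 z 51.7 Ft(cw on tool) -8.9 F [ 0.3 -9.  -0.1] roll/pitch [-90.4   1.3]
```

Call:
apply_moves --commands '[[[0.13,0,0,0,0.1,-0.05],[0.1,0,0,0,0.1,-0.05]]]'

```text
clock: 11.45
eef_pos: [471.6, 71.4, 51.5]
tool_rot: [-1.577, 0.027, 1.427]
force: [0.7, -9.6, 2.3]
width: 48.1
```

```bash
python3 -c "
from h import *
pol()"
```

```text
t 11.45 r 150.0 a 8.4 h~0.022 toolerr -0.2 z 51.5 Ft(cw on tool) -9.4 F [ 0.7 -9.6  2.3] roll/pitch [-90.3   1.6]
```

Call:
apply_moves --commands '[[[0.15,0,0,0,0.1,-0.1],[0.13,0,0,0,0.1,-0.1]]]'

```text
clock: 11.62
eef_pos: [472.2, 74.2, 51.4]
tool_rot: [-1.576, 0.026, 1.402]
force: [0.0, -10.1, 4.6]
width: 48.2
```

```bash
python3 -c "
from h import *
pol()"
```

```text
t 11.62 r 149.8 a 9.5 h~0.041 toolerr 0.2 z 51.4 Ft(cw on tool) -10.0 F [  0.  -10.1   4.6] roll/pitch [-90.3   1.5]
```

Call:
apply_moves --commands '[[[0.15,0,0,0,0.1,-0.1],[0.15,-0.02,0,0,0.1,-0.1]]]'

```text
clock: 11.78
eef_pos: [472.8, 76.8, 51.8]
tool_rot: [-1.575, 0.025, 1.376]
force: [1.1, -11.2, -6.7]
width: 47.8
```

```bash
python3 -c "
from h import *
pol()"
```

```text
t 11.78 r 149.7 a 10.5 h~0.058 toolerr 0.7 z 51.8 Ft(cw on tool) -10.8 F [  1.1 -11.2  -6.7] roll/pitch [-90.2   1.4]
```

Ft is about 10.8 N (1.6 N·m) with the handle near mid-stroke, so this is snug and not an end stop. I'll ease off gently.

Call:
apply_moves --commands '[[[-0.15,0,0,0,-0.2,0],[-0.15,0,0,0,-0.2,0],[-0.15,0,0,0,-0.3,0]]]'

```text
clock: 12.03
eef_pos: [471.2, 55.1, 52.5]
tool_rot: [-1.576, 0.032, 1.434]
force: [1.5, -2.2, -0.7]
width: 48.0
```

Call:
apply_moves --commands '[[[-0.15,0,0,0,-0.3,0],[-0.15,0,0,0,-0.3,0]]]'

```text
clock: 12.2
eef_pos: [470.9, 43.1, 53.3]
tool_rot: [-1.577, 0.031, 1.487]
force: [-0.6, -0.6, -0.1]
width: 47.7
```

Call:
apply_moves --commands '[[[-0.15,0,0,0,-0.3,0],[-0.15,0,0,0,-0.3,0]]]'

```text
clock: 12.37
eef_pos: [471.1, 32.4, 54.3]
tool_rot: [-1.577, 0.029, 1.541]
force: [-0.1, -0.5, 0.2]
width: 48.2
```

```bash
python3 - <<'E'
from h import *
pol()
d=grab('wrist');cv2.imwrite('pics/w7.png',d['image'][:,:,::-1])
E
```

```text
t 12.37 r 149.9 a -6.5 h~-0.239 toolerr 8.3 z 54.3 Ft(cw on tool) -0.4 F [-0.1 -0.5  0.2] roll/pitch [-90.4   1.7]
```

View pics/w7.png

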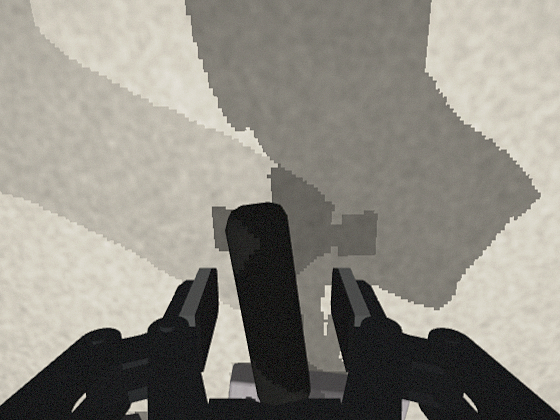

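The handle is free between the fingers (240–300 within 218–332). I'll lift clear.

Call:
apply_moves --commands '[[[-0.07,-0.2,0,0,0,0],[0,-0.6,0,0,0,0],[0,-0.9,0,0,0,0],[0,-0.9,0.4,0,0,0],[0,-0.9,0.4,0,0,0],[-0.5,-0.3,0.4,0,0,0],[-0.9,0,0,0,0,0],[-0.9,0,0,0,0,0]]]'

```text
clock: 13.08
eef_pos: [420.7, -44.2, 220.2]
tool_rot: [-1.586, 0.02, 1.554]
force: [0.9, -0.9, -0.0]
width: 48.1
```

Call:
apply_moves --commands '[[[-0.9,0,0,0,0,0],[-0.9,0,0,0,0,0],[-0.9,0,0,0,0,0],[-0.9,0,0,0,0,0],[-0.9,0,0.3,0,0,0],[-0.5,0,0.3,0,0,0],[0,0,0,0,0,0],[0,0,0,0,0,0]]]'

```text
clock: 13.75
eef_pos: [394.3, -255.1, 231.8]
tool_rot: [-1.601, 0.023, 1.543]
force: [0.7, 0.9, 0.1]
width: 48.3
```

```bash
python3 - <<'E'
from h import *
pol()
t,s=grab('top'),grab('scene')
T=cv2.resize(t['image'][110:260,200:335],(400,444),interpolation=cv2.INTER_CUBIC)
S=cv2.resize(s['image'][205:305,205:335],(400,308),interpolation=cv2.INTER_CUBIC)
o=np.zeros((444,800,3),np.uint8);o[:,:400]=T;o[:308,400:]=S
cv2.imwrite('pics/c8.png',np.clip(o[:,:,::-1]*1.6,0,255).astype(np.uint8))
E
```

```text
t 13.75 r 379.1 a -53.5 h~-1.058 toolerr 55.1 z 231.8 Ft(cw on tool) -0.0 F [0.7 0.9 0.1] roll/pitch [-91.7   1.3]
```

View pics/c8.png

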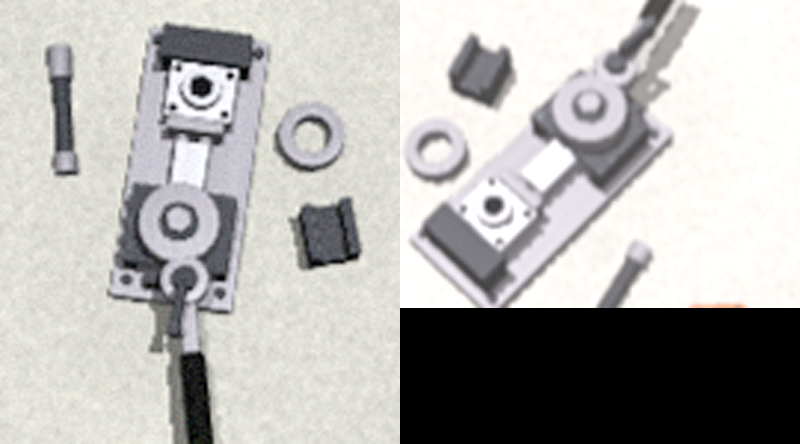

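The selector is still to the left of the handle (tighten), the pad is against the housing, and the housing is against the stop. The neighbouring items are in place and the arm is clear, so I'll hand in.

```bash
python3 -c "
from cell import finish_job
print(finish_job())"
```

```text
the job is handed in; nothing more can be done
None
```

The clamp is snug on the housing, the selector is still set to tighten, and the job is handed in at about 14 s of the 72 s allowed. `finish_job()` gives no verdict, so the result is not confirmed.

**What I did:** I pushed the selector over to its tighten side with the closed fingers. Then I straddled the grip with open jaws and swung the handle back, free-wheeling, to about -0.67 rad. Two tightening strokes followed. The first ran at about 5 N, turning the pinion without load. In the second the load rose smoothly, and I stopped at about 10.8 N at the grip, roughly 1.6 N·m, with the handle near mid-stroke and so not on an end stop. I eased off, lifted clear and moved the arm away.

**Last checks:**
- **Clamp:** the handle sprang back about 0.19 rad when released, as expected from a loaded ratchet. In the last picture the pad is against the housing and the housing is against the stop.
- **Selector:** the last top view shows it on the tighten side. The post stands to the left of the handle.
- **Bystanders:** the plug gauge, ring gauge and V-block look undisturbed, judged by eye. The last picture was a crop, so I did not re-check the micrometer, screwdriver or flange. The fingers worked only around the handle, and no reading suggested a collision.
- **Not measured:** I could not measure the contact force between pad and housing. The handle angles come from the tool pose and my image measurements, with an uncertainty of a few hundredths of a radian.

No check failed.

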